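# Draw out the filter tray

## Task

One of the two low filter units has been left with its empty tray out: push that tray fully home first. Then hook a fingertip behind the upright lip of the other unit's tray, the one with the filter ring in it, and draw the tray all the way out to its stop. Do not pinch or lift anything: leave the filter lying in its seat untouched, and leave the things standing round about where they are.

Things in the scene. Friction and masses are not known exactly. Their poses are not given: they have to be found in the camera images.
- loaded_unit: low grey bench housing, 150 deep (its x) x 110 wide (its y) x 44 mm high, fixed to the worktop, with a clear window in its top. Its tray starts fully shut and holds the filter ring, seen through the window. Origin: underside, centre of the housing's front face; its x axis points into the housing, away from the tray's lip, z up. Turned a little to either side; the two units may stand either way round.
- loaded_tray (a joint): How far that unit's aluminium tray is out: 0 m = fully home, 0.100 m = out at its end stop. It slides straight along the unit's -x, takes about 1.5 N to move and stays where it is left.
- loaded_lip (a point): Centre of the top edge of the rear (housing-side) face of that tray's upright front lip, 36 mm above the worktop; moves with the tray, axes as the unit's. The lip is 8 mm thick (front face 8 mm farther along -x), 90 mm wide, its underside 7 mm above the worktop. Tray home: lip rear face 46 mm in front of the housing.
- loaded_pocket (a point): Centre of the floor of the open pocket behind that tray's lip, 9 mm above the worktop and 24 mm behind the lip's rear face; moves with the tray. The pocket is 86 mm wide, open above and at both sides; its far wall is the tray's own upright bulkhead, 48 mm behind the lip's rear face and 37 mm high from the worktop.
- empty_unit: low grey bench housing, 150 deep (its x) x 110 wide (its y) x 44 mm high, fixed to the worktop, with a clear window in its top. Its tray starts pulled out and is empty. Same build as the other unit. Origin: underside, centre of the housing's front face; its x axis points into the housing, away from the tray's lip, z up. Turned a little to either side; the two units may stand either way round.
- empty_tray (a joint): How far that unit's aluminium tray is out: 0 m = fully home, 0.100 m = out at its end stop. It slides straight along the unit's -x, takes about 1.5 N to move and stays where it is left.
- empty_lip (a point): Centre of the top edge of the rear (housing-side) face of that tray's upright front lip, 36 mm above the worktop; moves with the tray, axes as the unit's. The lip is 8 mm thick (front face 8 mm farther along -x), 90 mm wide, its underside 7 mm above the worktop. Tray home: lip rear face 46 mm in front of the housing.
- empty_pocket (a point): Centre of the floor of the open pocket behind that tray's lip, 9 mm above the worktop and 24 mm behind the lip's rear face; moves with the tray. The pocket is 86 mm wide, open above and at both sides; its far wall is the tray's own upright bulkhead, 48 mm behind the lip's rear face and 37 mm high from the worktop.
- loaded_seat (a point): centre of the round seat in the loaded tray, 91 mm behind the lip's rear face, 15 mm above the worktop; moves with the tray
- filter_center (a point): centre of the loose optical filter in a knurled metal ring, 36 mm across, 12 mm high, lying in the 5 mm deep seat of the loaded tray (its centre 15 mm above the worktop)
- vial: small capped glass vial, 23 mm across, 56 mm high, standing loose between the units; bystander; origin at the centre of its underside
- weight: small check weight with a knob, 24 mm across, 22 mm high, loose between the units; bystander; origin at the centre of its underside
- dish: round flat plastic dish, 60 mm across, 14 mm high, loose to the left of the units; bystander; origin at the centre of its underside
- timer: lab timer, 66 x 66 x 20 mm, loose to the right of the units; bystander; origin at the centre of its underside
- filter: the same filter ring; origin at the centre of its underside

How it is judged:
On the way, in this order (a step that is already met when the one before it is completed fails the run):
1. the empty tray is pushed home (within 4 mm) while the loaded tray is still shut (within 10 mm) (value of joint empty_tray below 0.004 m and value of joint loaded_tray below 0.01 m), for 0.2 s.
2. the loaded tray is drawn out to its stop (within 5 mm) (value of joint loaded_tray above 0.095 m and value of joint empty_tray below 0.004 m), for 0.2 s.
At the end, for the whole second after the job is handed in: The empty tray is home (within 4 mm), the loaded tray is out at its stop (within 5 mm) and at rest, and the filter ring lies flat in its seat (within 6 mm) (all of step 2 and distance between filter_center and loaded_seat below 0.006 m and angle between filter_center's own z axis and vertical below 0.15 rad and linear speed of filter below 0.02 m/s); the robot touches nothing.
It fails at once if the filter ring is lifted, tipped or shaken out of its seat (not (distance between filter_center and loaded_seat below 0.006 m and angle between filter_center's own z axis and vertical below 0.15 rad)).
It fails at once if the robot touches the filter ring (contact force between any of the fingers, the arm and filter above 0.5 N).
It fails at once if the lip of the loaded tray is pinched: fingers press on its front and rear at once (over 2 N each) (contact force between the fingers and loaded_tray_c1 above 2 N and contact force between the fingers and loaded_tray_c0 above 2 N).
It fails at once if the lip of the empty tray is pinched: fingers press on its front and rear at once (over 2 N each) (contact force between the fingers and empty_tray_c1 above 2 N and contact force between the fingers and empty_tray_c0 above 2 N).
It fails at once if the vial, weight, dish or timer is moved more than 15 mm or tipped (distance of any of vial, weight, dish, timer from where it was at the start of the episode above 0.015 m or angle between vial's own z axis and vertical above 0.4 rad).
It also fails if it takes over 42 s, if anything falls off the work surface, if the arm or the gripper's body presses on something with over 40 N, if the wrist force passes 120 N, or if a joint passes its speed limit or range.

## Robot

A 7-joint arm with a two-finger parallel gripper is mounted at the origin on a cart in front of the work surface, level with it; the furniture and walls round the work are solid. World frame = base frame: x ahead of the robot, y to its left, z up, the work surface at z = 0. Lengths are in m, angles in rad, forces in N, time in s.
With the tool pointing down it reaches from about 0.425 to 0.825 m from the base axis. Payload 3.6 kg.
Tool frame: the origin (TCP) lies where the fingers leave the gripper's body, on its centre line; the fingertips stand 73 mm ahead of it and the grasp point (between the pads) lies 54 mm ahead of it; x points along the fingers, y is the direction in which the jaws open and shut, and the axes are right-handed (so a half turn about x gives the same grasp; the last joint's range is limited). The gripper opens to 85 mm and grips with 20 to 120 N. Pads are 22 mm wide; open, the fingers measure 114 mm over their backs; the gripper's body (76 mm by 85 mm) begins 54 mm behind the grasp point. The pads swing forward as they close: fully open they stand 13 mm farther back than shut.
Start: joints at [1.282, 0.615, -0.013, 1.423, 0.008, 1.103, -0.04], TCP at [0.168, -0.628, 0.304] pointing down, gripper open.
Joint ranges: [-3.12, 3.12], [-0.3, 2.06], [-1.34, 1.32], [0.26, 2.42], [-1.36, 4.5], [0.01, 1.98], [-2.84, 2.84]. Speed limits (rad/s): [2.79, 2.79, 3.14, 3.14, 3.14, 3.14, 3.14].

## Interface

Orientations are given as a unit quaternion [x, y, z, w].
In Python, from station import arm, snapshot, camera_info, ticket gives the robot as it stands. Calls block until the motion is done:
- arm.movep(position, orientation): joint-space move of the TCP to a pose.
- arm.line_to(position, velocity=0.15, ori=None): straight line of the TCP; ori=None keeps the orientation; velocity is the mean speed in m/s.
- arm.move_j(angles): joint-space move.
- arm.move_gripper(opening, effort=None): opening from 0.0 (shut) to 1.0 (fully open); effort is the grip in N (None keeps the last); returns when the fingers have stopped.
- arm.pause(seconds).
- arm.ik(position, orientation): joint angles nearest the present ones, or None.
- snapshot(name): name is "scene" or "top" or "wrist"; returns the picture (480x640x3 uint8, blue, green, red); there is no depth.
- camera_info(name): a dict with "fx", "fy", "cx", "cy" (pixels), "R" (3x3) and "t" (3): a world point X has camera coordinates R X + t; the wrist camera has in their place "T_tool_cam" (4x4, takes a point from camera to tool coordinates, whose origin is the TCP and whose axes are the tool frame's). Camera axes: x right, y down, z forward; pixel columns grow to the right and rows downward; lengths in m; the calibration is good to about 2 mm. A picture is of the moment at which its call begins: read the wrist's pose just before it. camera_info takes no time and is no camera call.
A pose or a line that the arm cannot do raises arm.MotionError and nothing moves.
- ticket.finish_job(): hands the job in, once; it reports no verdict.
Readings, each from a call of its own:
- arm.read_time(): time.
- arm.read_joint_positions(): joint angles.
- arm.read_dq(): joint speeds.
- arm.read_effort(): joint torques, N m.
- arm.read_tool_pos(): TCP position.
- arm.read_eef_rot(): TCP orientation.
- arm.read_ft_force(): force on the tool from outside, world axes, zero at the start.
- arm.read_wrist_torque(): the same for the moment, N m.
- arm.read_opening(): opening from 0.0 (shut) to 1.0 (fully open).
Only numpy, scipy, OpenCV 4.12 (cv2) and the standard library are available. Lean on these libraries where they do the work, as an engineer would, in place of code of your own. Each camera call takes 0.05 s, during which the arm holds its last target.

## Working session

There is one attempt and no reset: what is moved stays moved. The work goes in short steps, each a Python script; the robot and the scene stay as the last script left them, time stands still between calls to the robot, and variables do not carry over. Pictures are saved under pics/ and viewed, and the job is handed in when it is done.

```bash
ls; mkdir -p pics
python3 - <<'E'
from station import arm,snapshot,camera_info
import cv2
for n in ("scene","top"):
    cv2.imwrite(f"pics/{n}0.png",snapshot(n)); print(n,camera_info(n))
print(camera_info("wrist"))
print(arm.read_time(),arm.read_tool_pos(),arm.read_eef_rot(),arm.read_opening())
E
```

```text
pics
scene {'fx': 500.9473861045325, 'fy': 500.9473861045325, 'cx': 324.017973197537, 'cy': 242.15297423821585, 'R': array([[-0.75874162, -0.65134264,  0.00799451],
       [-0.37094472,  0.42195563, -0.82725659],
       [ 0.53545416, -0.63063953, -0.56176742]]), 't': array([0.43000479, 0.3006728 , 0.87109104])}
top {'fx': 483.67718427944664, 'fy': 483.67718427944664, 'cx': 328.8863968192007, 'cy': 236.45357213844682, 'R': array([[ 0.01082646, -0.99987548, -0.01148065],
       [-0.99087405, -0.00918492, -0.13447769],
       [ 0.13435549,  0.0128318 , -0.99085011]]), 't': array([-0.01762161,  0.60155588,  1.18914818])}
{'fx': 395.32190830711573, 'fy': 395.32190830711573, 'cx': 322.04630713790925, 'cy': 242.73043488211405, 'T_tool_cam': array([[ 6.15244650e-05, -2.96618377e-01,  9.54996091e-01,
        -7.06621478e-02],
       [ 9.99999862e-01,  5.16115443e-04,  9.58798359e-05,
         8.29678934e-04],
       [-5.21327952e-04,  9.54995954e-01,  2.96618368e-01,
        -7.48433011e-02],
       [ 0.00000000e+00,  0.00000000e+00,  0.00000000e+00,
         1.00000000e+00]])}
0.1 [ 0.16810033 -0.6273455   0.30284783] [-0.70093657 -0.0931321   0.70117248 -0.09149587] 1.0001268498228888
```

View pics/scene0.png

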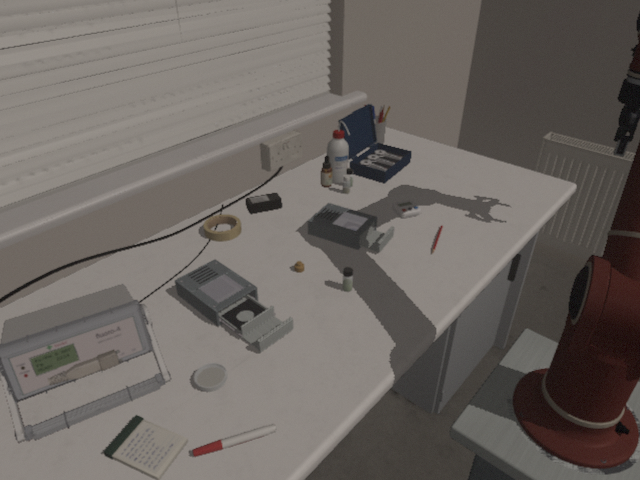

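View pics/top0.png

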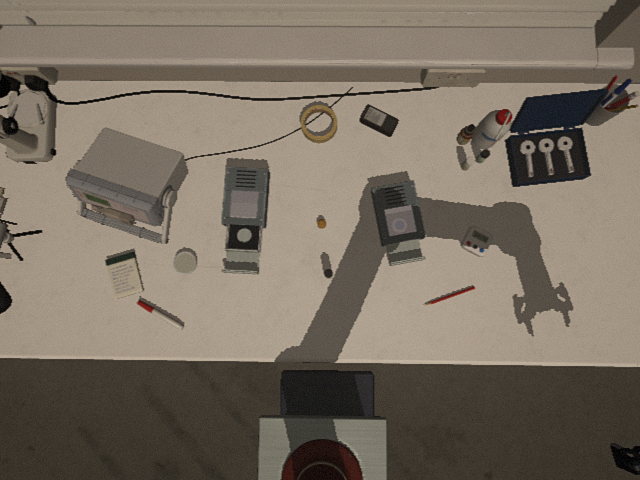

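Run:
```python
import cv2
im=cv2.imread("pics/top0.png")
for n,(x,y,w,h) in dict(L=(205,150,80,130),R=(360,165,80,105)).items():
    c=im[y:y+h,x:x+w]; s=600/h if n=='L' else 5.7
    c=cv2.resize(c,None,fx=s,fy=s,interpolation=cv2.INTER_CUBIC)
    c=cv2.convertScaleAbs(c,alpha=1.7,beta=10); print(n,s,c.shape)
    cv2.imwrite(f"pics/crop{n}.png",c)
```

```text
L 4.615384615384615 (600, 369, 3)
R 5.7 (598, 456, 3)
```

View pics/cropL.png

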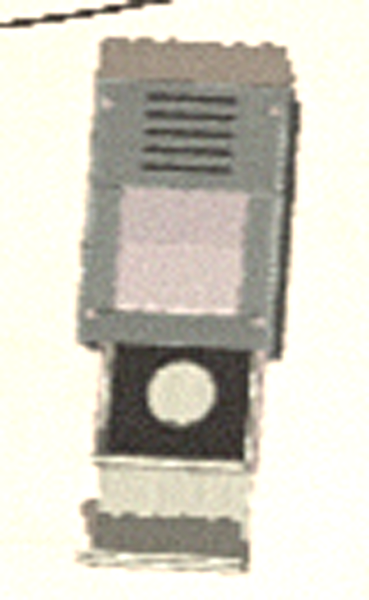

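View pics/cropR.png

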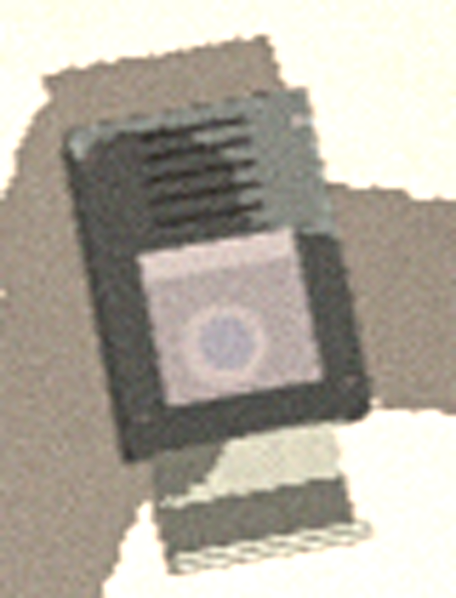

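```bash
cat > h.py <<'E'
import numpy as np
from station import camera_info
def ray(name,uv,z):
    c=camera_info(name);R=c["R"];t=c["t"];C=-R.T@t
    d=R.T@np.array([(uv[0]-c["cx"])/c["fx"],(uv[1]-c["cy"])/c["fy"],1.])
    return C+d*(z-C[2])/d[2]
E
python3 - <<'E'
from h import *
P=dict(L={'rl':(98,82,.044),'fl':(80,343,.044),'fr':(280,352,.044),'rr':(296,88,.044),'lipRl':(82,553,.036),'lipRr':(246,556,.036),'lipFl':(80,563,.036),'lipFr':(246,571,.036),'bulkL':(96,458,.037),'bulkR':(256,464,.037)},
R={'rl':(68,135,.044),'fl':(124,460,.044),'fr':(370,410,.044),'rr':(305,90,.044),'lipRl':(170,556,.036),'lipRr':(368,524,.036),'lipFl':(172,572,.036),'lipFr':(368,535,.036),'ring':(224,341,.021)})
off=dict(L=(205,150,600/130),R=(360,165,5.7))
for u in P:
    x,y,s=off[u];q={}
    for k,(a,b,z) in P[u].items():
        q[k]=ray("top",((a+.5)/s-.5+x,(b+.5)/s-.5+y),z); print(u,k,q[k].round(4))
    for a,b in (('fl','rl'),('fr','rr'),('fr','fl'),('lipRr','lipRl')):
        d=q[b]-q[a]; print(a,b,np.linalg.norm(d).round(4),np.degrees(np.arctan2(d[1],d[0])).round(1))
for n,uv in dict(vial=(327,272),weight=(321,225),dish=(185,261),timer=(477,241)).items(): print(n,ray("top",uv,.01).round(3))
E
```

```text
L rl [0.7794 0.2574 0.044 ]
L fl [0.631  0.2615 0.044 ]
L fr [0.6269 0.1507 0.044 ]
L rr [0.7768 0.146  0.044 ]
L lipRl [0.5155 0.2576 0.036 ]
L lipRr [0.5147 0.1673 0.036 ]
L lipFl [0.51   0.2584 0.036 ]
L lipFr [0.5065 0.167  0.036 ]
L bulkL [0.5679 0.2517 0.037 ]
L bulkR [0.5654 0.1632 0.037 ]
fl rl 0.1485 -1.6
fr rr 0.15 -1.8
fr fl 0.1109 87.9
lipRr lipRl 0.0903 89.5
R rl [ 0.7271 -0.1197  0.044 ]
R fl [ 0.5799 -0.1444  0.044 ]
R fr [ 0.6033 -0.2535  0.044 ]
R rr [ 0.7487 -0.2265  0.044 ]
R lipRl [ 0.5382 -0.1654  0.036 ]
R lipRr [ 0.5533 -0.2533  0.036 ]
R lipFl [ 0.5311 -0.1662  0.036 ]
R lipFr [ 0.5484 -0.2532  0.036 ]
R ring [ 0.6375 -0.1921  0.021 ]
fl rl 0.1492 9.5
fr rr 0.1479 10.5
fr fl 0.1116 102.1
lipRr lipRl 0.0892 99.8
vial [ 0.513 -0.007  0.01 ]
weight [0.636 0.01  0.01 ]
dish [0.538 0.362 0.01 ]
timer [ 0.598 -0.395  0.01 ]
```

```bash
cat >> h.py <<'E'
from scipy.spatial.transform import Rotation as Ro
def ori(deg):
    a=np.radians(deg);c,s=np.cos(a),np.sin(a)
    return Ro.from_matrix(np.array([[0,-s,c],[0,c,s],[-1,0,0.]])).as_quat()
L0=np.array([.629,.206]);La=-1.8
R0=np.array([.5917,-.199]);Ra=10.2
def ax(d): return np.array([np.cos(np.radians(d)),np.sin(np.radians(d))])
def wray(pos,q,uv,z):
    c=camera_info("wrist");T=c["T_tool_cam"];M=Ro.from_quat(q).as_matrix()
    C=M@T[:3,3]+pos; d=M@T[:3,:3]@np.array([(uv[0]-c["cx"])/c["fx"],(uv[1]-c["cy"])/c["fy"],1.])
    return C+d*(z-C[2])/d[2]
E
python3 - <<'E'
from h import *
from station import arm,snapshot
import cv2,json
arm.move_gripper(0.0,20)
def look(o,a,n):
    p=o-ax(a)*.16
    arm.movep([p[0],p[1],.22],ori(a))
    p=arm.read_tool_pos();q=arm.read_eef_rot()
    cv2.imwrite(f"pics/w{n}.png",snapshot("wrist")); json.dump([list(p),list(q)],open(f"w{n}.json","w"))
    print(n,p,arm.read_time(),arm.read_ft_force(),arm.read_opening())
look(R0,Ra,"R"); look(L0,La,"L")
E
```

```text
R [ 0.43408456 -0.22848526  0.21995296] 2.6917 [0.5307854  0.03212398 0.22269097] -0.0012030011532968008
L [0.46974307 0.20939501 0.21972598] 4.3583 [0.13293849 0.66644195 0.55730741] -4.791366601409333e-05
```

View pics/wR.png

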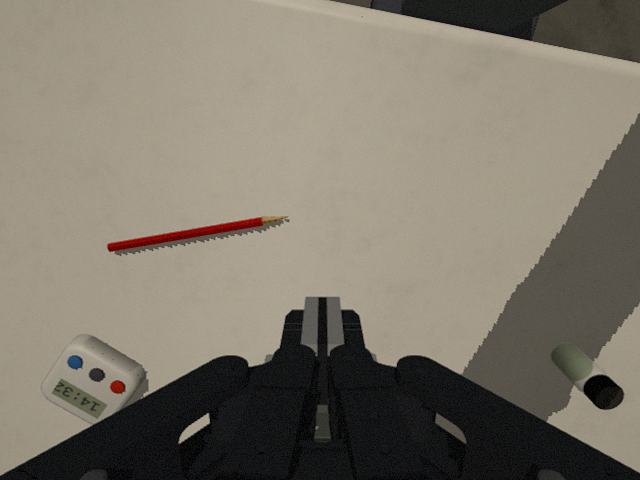

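View pics/wL.png

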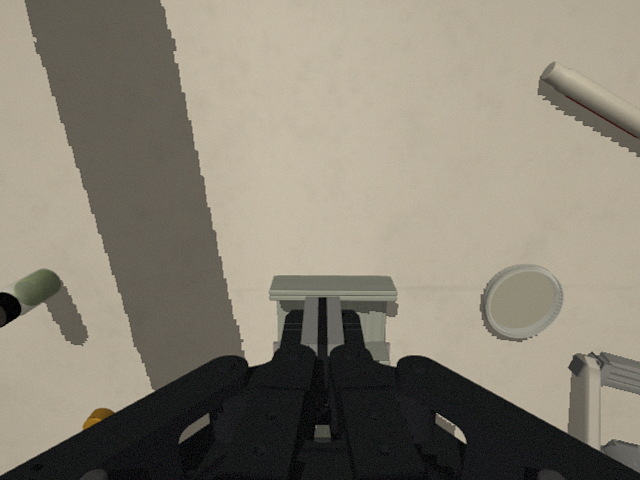

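Run:
```python
from h import *
import json,cv2
p,q=json.load(open("wL.json"))
im=cv2.imread("pics/wL.png");g=cv2.cvtColor(im,6)
print(g[270:306,285],g[270:306,385])
for uv in ((269,292),(397,291),(269,300),(397,299)): print(uv,wray(np.array(p),q,uv,.036).round(4))
```

```text
[186 184 186 185 186 135 106 110 112 108 110 110 110 116 110 112 110 112
 110 105 143 151 142 132 122 111 147 146 134 134  85  70  74  77  74  72] [179 177 179 178 179 161 126 111 111 113 105 107 114 110 108 111 108 113
 110 109 106 149 145 139 135 106 139 144 136 136 121  83  72  70  72  70]
(269, 292) [0.5072 0.1697 0.036 ]
(397, 291) [0.5094 0.2593 0.036 ]
(269, 300) [0.5133 0.1692 0.036 ]
(397, 299) [0.5155 0.2594 0.036 ]
```

```bash
python3 - <<'E'
from h import *
from station import arm,snapshot
import cv2
a=ax(La); s=np.array([.475,.2125]); q=ori(La)
def P(x): 
    r=s+a*x; return [r[0],r[1],.095]
arm.movep([s[0],s[1],.13],q); arm.line_to(P(0),.1)
f0=np.array(arm.read_ft_force())
arm.line_to(P(.075),.06); print(arm.read_ft_force()-f0,arm.read_tool_pos())
x=.075
while x<.105:
    x+=.002; arm.line_to(P(x),.03); f=np.array(arm.read_ft_force())-f0; print(round(x,3),f.round(1),np.round(arm.read_tool_pos(),4))
    if f[0]<-12: break
cv2.imwrite("pics/top1.png",snapshot("top")); print(arm.read_time())
E
python3 - <<'E'
import cv2
im=cv2.imread("pics/top1.png")[150:290,200:300]
cv2.imwrite("pics/top1c.png",cv2.convertScaleAbs(cv2.resize(im,None,fx=4.2,fy=4.2,interpolation=2),alpha=1.7,beta=10))
E
```

```text
[-0.18330975  0.30986354  1.66920186] [0.55021214 0.21048828 0.09513894]
0.077 [-0.8  1.8  1.4] [0.5519 0.2104 0.0951]
0.079 [-1.9  1.1  1.1] [0.554  0.2103 0.095 ]
0.081 [-1.7  0.5  0.5] [0.5562 0.21   0.095 ]
0.083 [-0.7  1.4  0.2] [0.5582 0.2099 0.095 ]
0.085 [-0.3  0.9  0.7] [0.5602 0.2097 0.095 ]
0.087 [-0.5  0.2 -0.5] [0.5622 0.2096 0.095 ]
0.089 [-0.2  0.8 -0.6] [0.5642 0.2096 0.095 ]
0.091 [-4.  -0.2  2.7] [0.565  0.2096 0.0949]
0.093 [-8.2  0.1  5.8] [0.5653 0.2096 0.0949]
0.095 [-11.1  -0.4   8.4] [0.5656 0.2097 0.0948]
0.097 [-14.8  -1.   10.6] [0.5659 0.2098 0.0948]
9.5083
```

View pics/top1c.png

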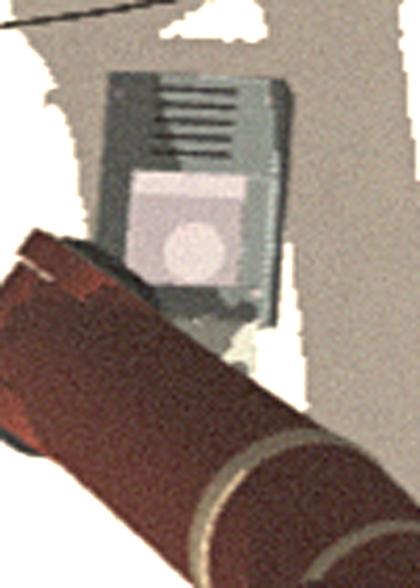

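Run:
```python
from h import *
from station import arm,snapshot
import cv2
a=ax(La); p=arm.read_tool_pos()
r=np.array(p[:2])-a*.03; arm.line_to([r[0],r[1],.095],.1)
arm.line_to([r[0],r[1],.22],.2)
q=ori(Ra); c=np.array([.5693,-.2051])
arm.movep([c[0],c[1],.22],q)
f0=np.array(arm.read_ft_force())
for z in (.125,.115,.105,.093):
    arm.line_to([c[0],c[1],z],.08); f=np.array(arm.read_ft_force())-f0; print(z,f.round(1),np.round(arm.read_tool_pos(),4))
    if abs(f).max()>5: print("contact"); arm.line_to([c[0],c[1],.15],.1); break
cv2.imwrite("pics/sc2.png",snapshot("scene"));cv2.imwrite("pics/top2.png",snapshot("top")); print(arm.read_time())
im=cv2.imread("pics/sc2.png")[180:330,160:420];cv2.imwrite("pics/sc2c.png",cv2.convertScaleAbs(cv2.resize(im,None,fx=3,fy=3,interpolation=2),alpha=1.6))
```

```text
0.125 [ 1.2 -1.   0.3] [ 0.5697 -0.2051  0.1256]
0.115 [ 0.5 -1.3 -0.2] [ 0.5688 -0.2052  0.1143]
0.105 [ 0.9 -0.5  0.3] [ 0.5688 -0.2051  0.1042]
0.093 [ 0.3 -1.7  0.4] [ 0.5688 -0.2051  0.0922]
14.625
```

View pics/sc2c.png

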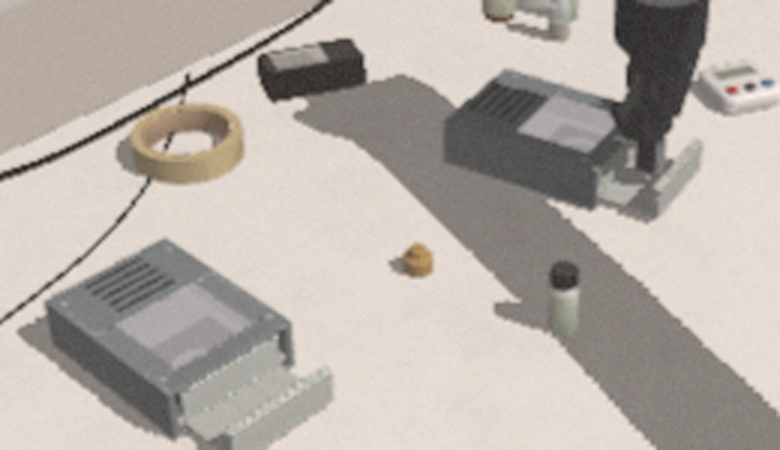

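View pics/top2.png

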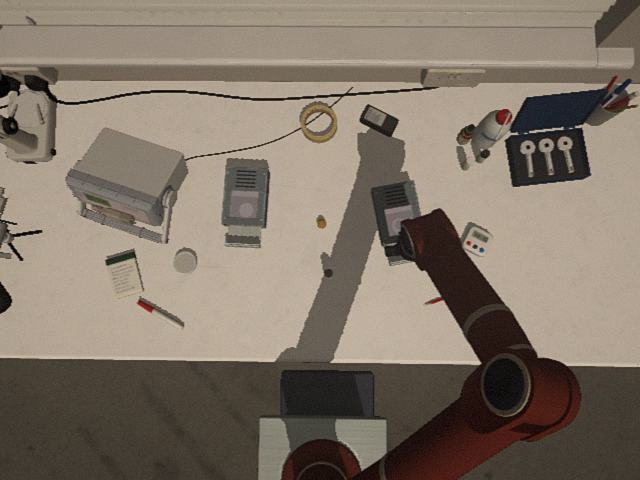

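The empty tray is home and the fingertip is down in the loaded tray's pocket, behind the lip. Next I'll draw the tray out.

Run:
```python
from h import *
from station import arm,snapshot
import cv2
c=np.array([.5693,-.2051]); a=ax(Ra); z=.093
f0=np.array(arm.read_ft_force())
def go(x,v):
    r=c-a*x; arm.line_to([r[0],r[1],z],v); f=np.array(arm.read_ft_force())-f0
    print(round(x,3),f.round(1),np.round(arm.read_tool_pos(),4)); return f[:2]@a
go(.02,.03);go(.104,.04); x=.104
while x<.130:
    x+=.002
    if go(x,.03)>12: break
print(arm.read_time())
# release contact: back into pocket middle, then up
p=np.array(arm.read_tool_pos())[:2]+a*.012
arm.line_to([p[0],p[1],z],.06); arm.line_to([p[0],p[1],.2],.15)
r=p+np.array([0.02,-.2]); arm.movep([r[0],r[1],.3],ori(Ra))
cv2.imwrite("pics/top3.png",snapshot("top"));print(arm.read_time())
im=cv2.imread("pics/top3.png")[150:300,190:440];cv2.imwrite("pics/top3c.png",cv2.convertScaleAbs(cv2.resize(im,None,fx=3.2,fy=3.2,interpolation=2),alpha=1.6))
```

```text
0.02 [-1.6  0.8 -0.3] [ 0.5493 -0.2088  0.093 ]
0.104 [1.1 0.  0.1] [ 0.467  -0.2234  0.0929]
0.106 [0.8 0.6 0.2] [ 0.4646 -0.2238  0.0929]
0.108 [-0.4  0.9  0.7] [ 0.4626 -0.2242  0.0929]
0.11 [0.3 1.  1.3] [ 0.4607 -0.2245  0.0929]
0.112 [ 2.6  1.3 -1.9] [ 0.4598 -0.2247  0.0931]
0.114 [ 5.8  2.  -3.9] [ 0.4595 -0.2247  0.0933]
0.116 [ 8.   2.1 -6.3] [ 0.4592 -0.2247  0.0935]
0.118 [10.9  3.  -7.9] [ 0.4589 -0.2247  0.0938]
0.12 [13.1  2.8 -9.6] [ 0.4586 -0.2247  0.0941]
19.6917
21.9833
```

View pics/top3c.png

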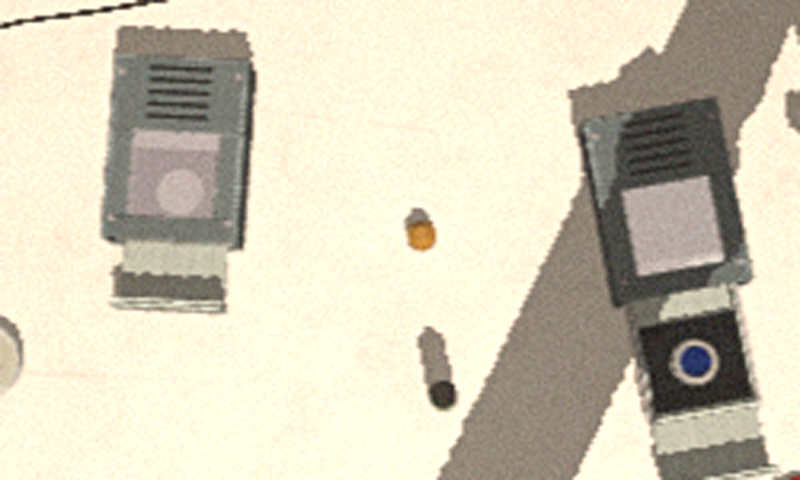

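Run:
```python
from h import *
from station import arm,ticket
pt=lambda a,b,z: ray("top",((a+.5)/3.2-.5+190,(b+.5)/3.2-.5+150),z)
r=pt(695,362,.021)
print("ring travel along axis",(np.array([.6375,-.1921])-r[:2])@ax(Ra), "expected ring-lip home .0 ->", (r[:2]-R0)@ax(Ra), "expect", -.046-.1+.091)
print("L out",-((pt(168,300,.036)[:2]-L0)@ax(La))-.046)
for n,uv,z in (("vial",(442,394),.056),("weight",(421,235),.02)): print(n,pt(*uv,z))
print(arm.read_tool_pos(),arm.read_dq(),arm.read_time(),arm.read_ft_force())
ticket.finish_job()
```

```text
ring travel along axis 0.10117859697239255 expected ring-lip home .0 -> -0.0548805534191962 expect -0.05500000000000002
L out 0.0007319077947554598
vial [ 0.50848985 -0.01001453  0.056     ]
weight [0.63929224 0.00897183 0.02      ]
[ 0.49084395 -0.41972227  0.29881514] [-0.01040381 -0.00644299 -0.00311604  0.00213359  0.00405185  0.00195833
  0.00292969] 21.9833 [ 1.06061181  0.17435882 -0.29747913]
the job is handed in; nothing more can be done
```

I pushed the empty tray on the left unit home, then hooked the loaded tray behind its lip with the shut fingers and drew it out to its stop. The job was handed in at about 22 s of the 42 s allowed, and no verdict is reported.

- **Empty tray:** the push ended at a hard stop (about 15 N). The last top picture puts the tray about 0.7 mm from home.
- **Loaded tray:** the pull also ended at a hard stop (about 13 N). In the pictures the filter ring moved about 101 mm, and it sits within 1 mm, along the tray's travel, of where the seat should be at the stop. It appears to lie flat.
- **Bystanders:** the vial and weight are within about 5 mm of where I first measured them, which is about my reading error. I did not re-measure the dish and timer, but the arm did not pass close to them.
- **Arm:** I moved it clear of everything before handing in.

No check failed. The only disagreement was a 2–3 mm difference between the top and wrist cameras on where the empty tray's lip was, which made no difference to the push.

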